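Fish a dropped collar out from under a low instrument stand with a flat hooked probe

TASK

A small steel collar has slipped out of sight under the low metal instrument stand, somewhere between its right side panel and a middle foot that cannot be seen. Take the flat hooked probe by its upright handle, put its blade in under the stand along the right side panel, sweep it gently to the left until you feel it stop, and drag the collar out until it lies wholly in front of the stand. Then let go of the probe, leaving it flat on the bench and wholly out from under the stand; never push it hard against the stand or its foot, and leave the other things as they stand.

Things in the scene. Friction and masses are not known exactly. Their poses are not given: they have to be found in the camera images.
- stand: low stand of bare aluminium sheet, fixed to the bench: board 160 mm deep (x), 360 mm wide (y), underside 32 mm and top 40 mm above the bench. Origin: middle of its front edge, at bench height; x points in under the board, away from the robot, y left, z up. Front open; closed at the back (inner face x = 152 mm) and sides (inner faces y = -172 and +172 mm). Light loose things stand on its rear half
- stand_lane (a point): point at bench height on the front edge, 34 mm left of the inner face of the right side panel; axes as the stand. The strip under the board within 60 mm of that panel is always empty. Left of it lies the collar, and left of the collar the middle foot: a fast upright wall 14 mm thick, along x from 25 mm behind the edge to the back. Where along y collar and foot are is not measured and differs each time
- collar_out (a joint): how far the centre of the dropped collar is in front of the stand's front edge, in m, square to the edge: at the start -0.095 to -0.045 (under the stand); wholly clear above +0.013. Its place along the stand (y) is not measured. The collar is a steel ring lying flat, 26 mm across, 14 mm high, 70 g; it slides under about half a newton and stays flat, it neither rolls nor lifts
- probe_grip (a point): middle of the probe's upright handle, 45 mm above its underside: grasp here from above. The handle is a black block 30 mm (x) by 14 mm (y, the way to grip), top 68 mm above the underside, on a round foot 46 mm across, 6 mm thick. Axes: x along the blade to its tip, y to the side on which the tooth stands, z up. Starts flat on the bench at the right; 160 g, one rigid piece
- probe_tip (a point): middle of the far end of the probe's flat steel blade, 175 mm along +x from the handle's middle, 4 mm above the underside; axes as the grip. The blade is 12 mm wide and 8 mm thick. At its end a tooth 10 mm wide stands out to the +y side, reaching 38 mm from the blade's middle line and raked back towards the handle by 7 degrees; it lies within the last 15 mm of the blade
- hygrometer: white room hygrometer, 84 x 110 x 80 mm, standing loose on the rear of the stand; origin at the middle of its underside; leave alone
- timer: small white timer, 24 x 64 x 52 mm, standing loose on the rear of the stand; origin at the middle of its underside; leave alone
- vial_st: screw-cap vial, 27 mm across and 60 mm high, standing loose on the rear left of the stand; origin at the middle of its underside; leave alone
- jar: white screw-neck jar, 69 mm across and 134 mm high, standing on the bench to the left of the stand; origin at the middle of its underside; leave alone
- small_beaker: low glass beaker, 51 mm across and 52 mm high, on the bench far to the right; origin at the middle of its underside; leave alone

How it is judged (in metres and radians):
On the way, in this order (a step that is already met when the one before it is completed fails the run):
1. the end of the probe's blade is well in under the stand (over 60 mm past its front edge) (x of probe_tip in the frame of stand above 0.06 m and height (world z) of probe_tip below 0.03 m), for 0.1 s.
2. the collar is wholly out in front of the stand (value of joint collar_out above 0.015 m), for 0.1 s.
At the end, for the whole second after the job is handed in: the collar lies at rest wholly in front of the stand (centre more than 15 mm in front of the front edge), and the probe lies flat on the bench, upright and released, with its blade's end no longer under the stand (value of joint collar_out above 0.015 m and velocity of joint collar_out below 0.01 m/s and (x of probe_tip in the frame of stand below 0 m or y of probe_tip in the frame of stand below -0.18 m or y of probe_tip in the frame of stand above 0.22 m) and angle between probe_grip's own z axis and vertical below 0.1 rad and height (world z) of probe_tip below 0.012 m and height (world z) of probe_grip below 0.055 m); the robot touches nothing.
It fails at once if the probe presses on the stand or its foot with over 10 N (contact force between probe and stand above 10 N).
It fails at once if a hand or finger presses on the stand with over 5 N (contact force between the fingers and stand above 5 N).
It fails at once if something on or beside the stand is shifted by over 15 mm (distance of any of hygrometer, timer, vial_st, jar, small_beaker from where it was at the start of the episode above 0.015 m).
It also fails if it takes over 58 s, if anything falls off the work surface, if the arm or the gripper's body presses on something with over 40 N, if the wrist force passes 120 N, or if a joint passes its speed limit or range.

ROBOT

A 6-joint arm with a two-finger parallel gripper is mounted at the origin on a cart in front of the work surface, level with it; the furniture and walls round the work are solid. World frame = base frame: x ahead of the robot, y to its left, z up, the work surface at z = 0. Lengths are in mm, angles in rad, forces in N, time in s.
With the tool pointing down it reaches from about 350 to 775 mm from the base axis. Payload 7.3 kg.
Tool frame: the origin (TCP) lies on the centre line of the jaws, within the pads' length; the fingertips stand 17 mm ahead of it and the grasp point (between the pads) lies 2 mm behind it; z points along the fingers, y is the line along which they close (so a half turn about z gives the same grasp; the last joint's range is limited). The gripper opens to 92 mm and grips with 3 to 60 N. Pads are 19 mm wide; open, the fingers measure 130 mm over their backs; the gripper's body (75 mm by 190 mm) begins 47 mm behind the grasp point.
Start: joints at [1.082, 0.342, 1.524, -0, 1.275, -0.146], TCP at [176.451, 494.478, 243.741] pointing down, gripper open.
Joint ranges: [-2.53, 2.53], [-0.77, 2.02], [0.04, 2.7], [-1, 4.14], [0.28, 2.66], [-3.11, 3.11]. Speed limits (rad/s): [2.57, 2.57, 3.14, 3.14, 3.14, 3.14].

INTERFACE

Orientations are given as [roll, pitch, yaw] about the fixed x, y, z axes, in that order (R = Rz(yaw) Ry(pitch) Rx(roll)).
In Python, from plant import bot gives the robot as it stands. The module is installed in compiled form; this text tells all that it offers.
- The arm moves only by the shell command python3 -m pendant 'ROWS'. ROWS is JSON, a list of rows, each a list of 3 entries, a list of its own where there are three numbers: the shift along the world's x, y, z as a fraction of full scale, then the turn, a rotation vector about the world's x, y, z as a fraction of full scale, then the opening, from -1 (shut) to 1 (fully open), so that 0 is half open. In form: [[[tx, ty, tz], [rx, ry, rz], claw], ...]. A call has exactly 10 rows; each row shifts and turns the commanded pose from where the row before left it; what a row does not reach is not made up. Full scale, the value 1, is 30 mm for a shift and 0.12 rad for a turn. A row lasts 1/12 s, in which the tool goes at most 41.7 mm and 7.16 degrees, less where a joint would pass 70% of its speed; a pose out of reach is approached as far as the arm can. A call with a number of a shift or a turn outside -1 to 1 is refused whole. A call with a gripper value outside its range is refused whole. The fingers move at their own pace and stop on an object; the grip force is fixed at half the most. Time passes only in rows, so rows that do not move let the fingers close, or fill a call up. It gives the time, the measured TCP pose, the force, the opening and the grip force at its end, in the units of the state.
- bot.get_obs(): the state, without advancing time (a new reading comes with each control period).
- bot.capture(name): name is "scene" or "top" or "wrist"; returns the picture (420x560x3 uint8, blue, green, red); there is no depth.
- bot.camera_params(name): a dict with "fovy" (degrees; the focal length in pixels is half the picture's height over the tangent of half this angle, whatever the lens; pixels are square), "cx", "cy" (the principal point, pixels), "camera_from_world" (4x4, takes a point from world to camera coordinates). Camera axes: x right, y down, z forward; pixel columns grow to the right and rows downward; lengths in mm; the calibration is good to about 2 mm. A picture is of the moment at which its call begins: read the wrist's pose just before it. camera_params takes no time and is no camera call; for the wrist camera it gives the pose at the moment of the call.
- bot.close_job(): hands the job in; it is judged then, once.
The state is a dict: "time": time; "joint_positions": joint angles; "dq": joint speeds; "tau": joint torques, N m; "tool_pos": TCP position; "tcp_rot": TCP orientation; "contact_force": force on the tool from outside, world axes, zero at the start; "moment": the same for the moment, N m; "grip_width": finger opening in mm; "finger_force": force on a finger pad.
Only numpy, scipy, OpenCV 4.12 (cv2) and the standard library are available. Lean on these libraries where they do the work, as an engineer would, in place of code of your own. Each camera call takes 0.05 s, during which the arm holds its last target. There are 200 camera calls.

## Working session

There is one attempt and no reset: what is moved stays moved. The work goes in short steps, Python scripts to look and compute and a shell command to move; the robot and the scene stay as the last step left them, time stands still between calls to the robot, and variables do not carry over. Pictures are saved under pics/ and viewed, at most 10 in all, crops included, and the job is handed in when it is done.

```bash
mkdir -p pics; python3 - <<'E'
from plant import bot
import cv2,numpy as np
for n in("scene","top"):
    cv2.imwrite(f"pics/{n}0.png",bot.capture(n))
    p=bot.camera_params(n);print(n,p["fovy"],p["cx"],p["cy"],np.round(p["camera_from_world"],3).tolist())
o=bot.get_obs();print(o["time"],o["tool_pos"],o["tcp_rot"],o["contact_force"],o["grip_width"])
E
```

```text
scene 44.55977588531089 280.3731726320009 209.41176251877704 [[0.684, -0.73, -0.002, -460.046], [-0.553, -0.517, -0.654, 361.908], [0.476, 0.448, -0.757, 1318.671], [0.0, 0.0, 0.0, 1.0]]
top 43.138968162598566 276.9597328934522 212.77002622644272 [[-0.016, -1.0, 0.004, -52.934], [-0.984, 0.015, -0.179, 616.865], [0.179, -0.007, -0.984, 1595.584], [0.0, 0.0, 0.0, 1.0]]
0.1 [176.28774319 494.17171209 243.13542385] [-3.14025414e+00 -1.96561885e-04  2.79882187e+00] [ 0.25044867 -0.16669202 -0.24674596] 91.94557677831001
```

View pics/scene0.png

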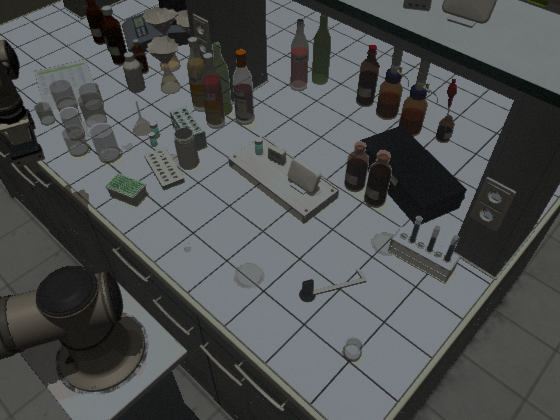

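View pics/top0.png

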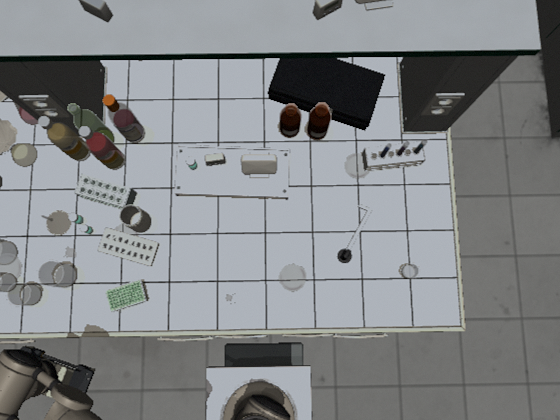

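The scene view has the stand at about (285,180) and the probe at (308,290)→(365,277). In the top view the stand's corners are about (176,194) and (289,198), and the probe's handle is at (345,256) with its tip near (365,208). I'll enlarge the top view around both.

```bash
cat > h.py <<'E'
import numpy as np,cv2
from plant import bot
def ray(n,uv,z,p=None):
    p=p or bot.camera_params(n);f=210/np.tan(np.radians(p["fovy"]/2))
    M=np.array(p["camera_from_world"]);R,t=M[:3,:3],M[:3,3]
    c=-R.T@t;d=R.T@np.array([(uv[0]-p["cx"])/f,(uv[1]-p["cy"])/f,1])
    return c+d*(z-c[2])/d[2]
def pix(n,X,p=None):
    p=p or bot.camera_params(n);f=210/np.tan(np.radians(p["fovy"]/2))
    q=np.array(p["camera_from_world"])@np.append(X,1);return f*q[:2]/q[2]+[p["cx"],p["cy"]]
E
python3 - <<'E'
from h import *
a=cv2.imread("pics/top0.png")
b=cv2.resize(a[140:275,165:385],None,fx=3.6,fy=3.6,interpolation=cv2.INTER_CUBIC)
cv2.imwrite("pics/crop.png",np.clip(b*1.3,0,255).astype(np.uint8)); print(b.shape)
E
```

```text
(486, 792, 3)
```

View pics/crop.png

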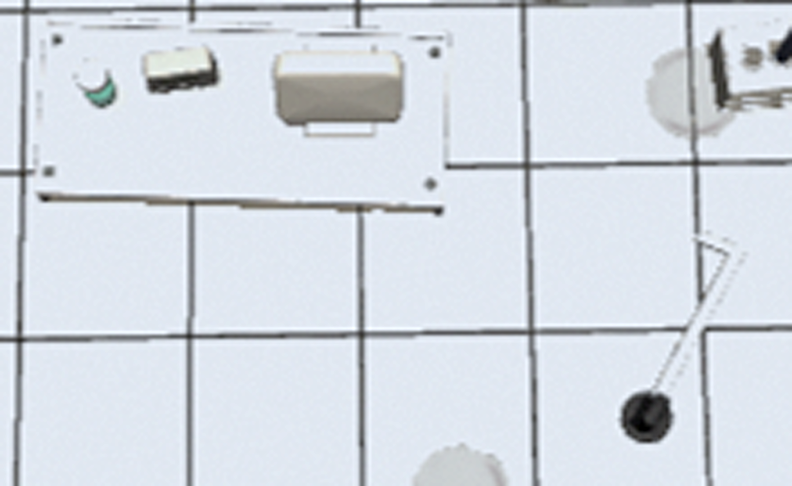

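The crop shows the board's front edge running from crop pixel (40,195) to (441,208). The probe's round foot is at (647,417), the blade tip near (738,248), and the tooth points left to (697,237).

```bash
python3 - <<'E'
from h import *
U=lambda x,y:(x/3.6+165-.4,y/3.6+140-.4)
for k,(x,y,z) in dict(FL=(40,193,40),FR=(442,207,40),BR=(448,36,40),BL=(50,25,40),foot=(647,419,3),handletop=(651,412,68),tip=(739,249,8),tooth=(697,237,8)).items(): print(k,ray("top",U(x,y),z).round(1))
for k,(u,v,z) in dict(BLs=(229,177,40),FRs=(306,215,40),BRs=(337,193,40)).items(): print(k,ray("scene",(u,v),z).round(1))
# foot & handle by mask
a=cv2.imread("pics/top0.png");g=a.max(2);m=((g<70)*255).astype(np.uint8);m[:,:335]=0;m[:,356:]=0;m[:244]=0;m[268:]=0
ys,xs=np.where(m>0);print(xs.min(),xs.max(),ys.min(),ys.max(),xs.mean(),ys.mean(),ray("top",(xs.mean(),ys.mean()),15).round(1))
E
```

```text
FL [686.5 255.9  40. ]
FR [668.6 -96.4  40. ]
BR [ 824.2 -104.8   40. ]
BL [839.6 249.7  40. ]
foot [ 483.3 -273.9    3. ]
handletop [ 482.9 -268.9   68. ]
tip [ 633.1 -361.1    8. ]
tooth [ 644.6 -324.1    8. ]
BLs [625.3 184.7  40. ]
FRs [ 674.7 -105.3   40. ]
BRs [ 810.1 -116.8   40. ]
338 350 249 262 344.2260273972603 255.52739726027397 [ 483.6 -272.    15. ]
```

```bash
python3 -m pendant '[[[0.9,-0.8,0],[0,0,0],1],[[0.9,-0.8,0],[0,0,0],1],[[0.9,-0.8,0],[0,0,0],1],[[0.9,-0.8,0],[0,0,0],1],[[0.9,-0.8,0],[0,0,0],1],[[0.9,-0.8,0],[0,0,0],1],[[0.9,-0.8,0],[0,0,0],1],[[0.9,-0.8,0],[0,0,0],1],[[0.9,-0.8,0],[0,0,0],1],[[0.9,-0.8,0],[0,0,0],1]]'
python3 -m pendant '[[[0.12,-1,0],[0,0,-0.16],1],[[0.12,-1,0],[0,0,-0.16],1],[[0.12,-1,0],[0,0,-0.16],1],[[0.12,-1,0],[0,0,-0.16],1],[[0.12,-1,0],[0,0,-0.16],1],[[0.12,-1,0],[0,0,-0.16],1],[[0.12,-1,0],[0,0,-0.16],1],[[0.12,-1,0],[0,0,-0.16],1],[[0.12,-1,0],[0,0,-0.16],1],[[0.12,-1,0],[0,0,-0.16],1]]'
python3 -m pendant '[[[0,-1,0],[0,0,0],1],[[0,-1,0],[0,0,0],1],[[0,-1,0],[0,0,0],1],[[0,-1,0],[0,0,0],1],[[0,-1,0],[0,0,0],1],[[0,-1,0],[0,0,0],1],[[0,-1,0],[0,0,0],1],[[0,-0.5,0],[0,0,0],1],[[0,0,0],[0,0,0],1],[[0,0,0],[0,0,0],1]]'
python3 - <<'E'
from h import *
o=bot.get_obs();print(o["tool_pos"],o["tcp_rot"])
p=bot.camera_params("wrist");cv2.imwrite("pics/w1.png",bot.capture("wrist"))
import json;print(p["fovy"],p["cx"],p["cy"])
M=np.array(p["camera_from_world"]);json.dump(dict(p,camera_from_world=M.tolist()),open("w1.json","w"));print((-M[:3,:3].T@M[:3,3]).round())
E
```

```text
time: 0.93
tool_pos: [447.3, 253.0, 243.5]
tcp_rot: [-3.141, -0.001, 2.799]
contact_force: [0.4, 0.9, 0.1]
grip_width: 91.8
finger_force: 0.0
time: 1.77
tool_pos: [482.2, -46.9, 243.5]
tcp_rot: [-3.142, -0.001, 2.606]
contact_force: [0.6, 0.8, 0.0]
grip_width: 92.1
finger_force: 0.0
time: 2.6
tool_pos: [482.1, -270.4, 243.1]
tcp_rot: [3.141, -0.002, 2.605]
contact_force: [-1.0, 0.1, 1.0]
grip_width: 91.8
finger_force: 0.0
[ 482.13376344 -270.39574425  243.13176081] [ 3.14079983e+00 -1.51303481e-03  2.60535199e+00]
60.83719322705013 271.84011707440794 203.5321699376883
[ 424. -237.  384.]
```

View pics/w1.png

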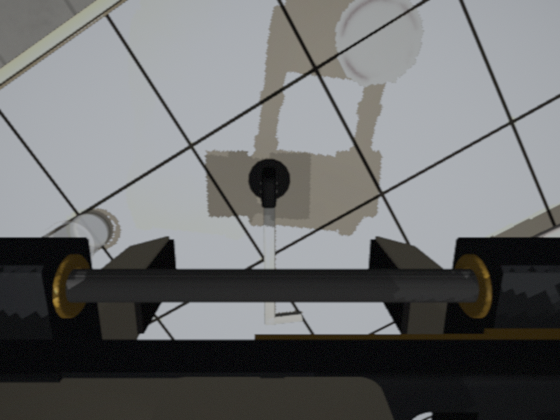

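The wrist picture has the round foot centred near (269,179), with the handle on it. The blade runs straight down the picture to its tip at about (270,322), and the tooth reaches (301,317).

```bash
python3 - <<'E'
from h import *
import json
p=json.load(open("w1.json"))
f=ray("wrist",(269.5,179),3,p);t=ray("wrist",(270,322.5),8,p);b=ray("wrist",(268.5,225),8,p);T=ray("wrist",(301,317),8,p)
for q in(f,t,b,T):print(q.round(1))
print(np.hypot(*(t-f)[:2]),np.arctan2(*(t-f)[1::-1]),np.arctan2(*(t-b)[1::-1]))
for X in [(483,-272,68),(482,-270,68)]:print(pix("wrist",np.array(X),p))
a=cv2.imread("pics/w1.png");g=a.max(2)
ys,xs=np.where(g[150:206,240:300]<45);print(xs.min()+240,xs.max()+240,ys.min()+150,ys.max()+150)
E
```

```text
[ 485.2 -275.     3. ]
[ 633.6 -362.7    8. ]
[ 528.1 -301.8    8. ]
[ 646.  -327.3    8. ]
172.36720594544894 -0.5337499597677756 -0.5233833111510959
[270.77187076 188.74096465]
[272.11197311 186.70007425]
249 289 159 205
```

```bash
python3 -m pendant '[[[0.08,-0.12,-0.9],[0,0,0],1],[[0,0,-0.9],[0,0,0],1],[[0,0,-0.9],[0,0,0],1],[[0,0,-0.9],[0,0,0],1],[[0,0,-0.9],[0,0,0],1],[[0,0,-0.9],[0,0,0],1],[[0,0,-0.9],[0,0,0],1],[[0,0,-0.37],[0,0,0],1],[[0,0,0],[0,0,0],1],[[0,0,0],[0,0,0],-1]]'
python3 -m pendant '[[[0,0,0],[0,0,0],-1],[[0,0,0],[0,0,0],-1],[[0,0,0],[0,0,0],-1],[[0,0,0],[0,0,0],-1],[[0,0,0],[0,0,0],-1],[[0,0,0],[0,0,0],-1],[[0,0,0],[0,0,0],-1],[[0,0,0],[0,0,0],-1],[[0,0,0],[0,0,0],-1],[[0,0,0],[0,0,0],-1]]'
```

```text
time: 3.48
tool_pos: [485.3, -273.3, 44.2]
tcp_rot: [3.141, -0.0, 2.608]
contact_force: [-0.3, 0.2, -0.4]
grip_width: 88.7
finger_force: 0.0
time: 4.32
tool_pos: [484.8, -274.1, 43.6]
tcp_rot: [3.141, -0.0, 2.607]
contact_force: [-0.3, 0.9, -0.6]
grip_width: 22.9
finger_force: 0.0
```

```bash
python3 -m pendant '[[[0,0,0],[0,0,0],-1],[[0,0,0],[0,0,0],-1],[[0,0,0],[0,0,0],-1],[[0,0,0],[0,0,0],-1],[[0,0,0],[0,0,0],-1],[[0,0,0],[0,0,0],-1],[[0,0,0.1],[0,0,0],-1],[[0,0,0.1],[0,0,0],-1],[[0,0,0.1],[0,0,0],-1],[[0,0,0],[0,0,0],-1]]'
python3 - <<'E'
from h import *
for u in[(292,277),(278,277),(306,277),(292,262),(292,291)]:print(ray("top",u,5).round())
o=bot.get_obs();print(o["finger_force"],o["contact_force"],o["moment"])
E
```

```text
time: 5.15
tool_pos: [485.2, -274.3, 53.4]
tcp_rot: [3.142, 0.001, 2.607]
contact_force: [1.1, 0.9, -1.9]
grip_width: 13.9
finger_force: 30.0
[ 420. -107.    5.]
[420. -63.   5.]
[ 419. -151.    5.]
[ 467. -108.    5.]
[ 376. -106.    5.]
29.989981949329376 [ 1.06264792  0.87059567 -1.88005066] [0.00018888 0.06680352 0.05686479]
```

```bash
python3 -m pendant '[[[0,0,0.5],[0,0,0],-1],[[0,0,0.5],[0,0,0],-1],[[0,0,0.5],[0,0,0],-1],[[0,0.7,0],[0,0,0.45],-1],[[0,0.7,0],[0,0,0.45],-1],[[0,0.7,0],[0,0,0.45],-1],[[0,0.7,0],[0,0,0.45],-1],[[0,0.7,0],[0,0,0.45],-1],[[0,0.7,0],[0,0,0.45],-1],[[0,0.7,0],[0,0,0.45],-1]]'
python3 -m pendant '[[[0,0.7,0],[0,0,0.45],-1],[[0,0.7,0],[0,0,0.43],-1],[[0,0.56,0],[0,0,0],-1],[[0,0,0],[0,0,0],-1],[[0,0,-0.4],[0,0,0],-1],[[0,0,-0.4],[0,0,0],-1],[[0,0,-0.4],[0,0,0],-1],[[0,0,-0.4],[0,0,0],-1],[[0,0,0],[0,0,0],-1],[[0,0,0],[0,0,0],-1]]'
python3 - <<'E'
from h import *
import json
o=bot.get_obs();print(o["tool_pos"],o["tcp_rot"],o["contact_force"])
p=bot.camera_params("wrist");cv2.imwrite("pics/w2.png",bot.capture("wrist"))
M=np.array(p["camera_from_world"]);json.dump(dict(p,camera_from_world=M.tolist()),open("w2.json","w"))
a=bot.capture("top");cv2.imwrite("pics/top2.png",a)
b=cv2.resize(a[180:290,230:360],None,fx=5,fy=5,interpolation=cv2.INTER_CUBIC);cv2.imwrite("pics/crop2.png",np.clip(b*1.3,0,255).astype(np.uint8))
E
```

```text
time: 5.98
tool_pos: [484.7, -126.1, 97.8]
tcp_rot: [3.141, 0.0, 2.987]
contact_force: [0.0, 0.1, -1.5]
grip_width: 13.7
finger_force: 30.0
time: 6.82
tool_pos: [484.6, -68.7, 49.4]
tcp_rot: [3.141, -0.001, 3.09]
contact_force: [-1.2, -1.1, -1.3]
grip_width: 13.9
finger_force: 30.0
[484.6244293  -68.72510749  49.44074797] [ 3.14134434e+00 -1.05777642e-03  3.08994419e+00] [-1.18875127 -1.13606816 -1.33195369]
```

View pics/w2.png

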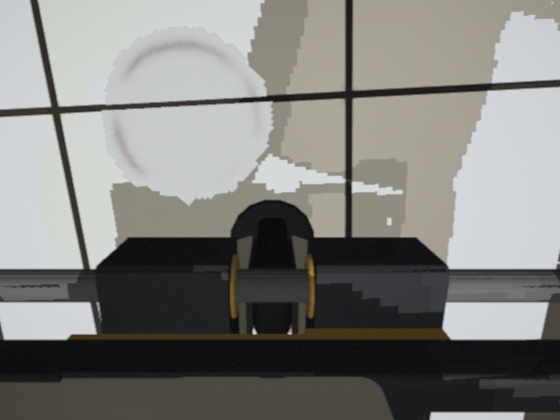

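View pics/crop2.png

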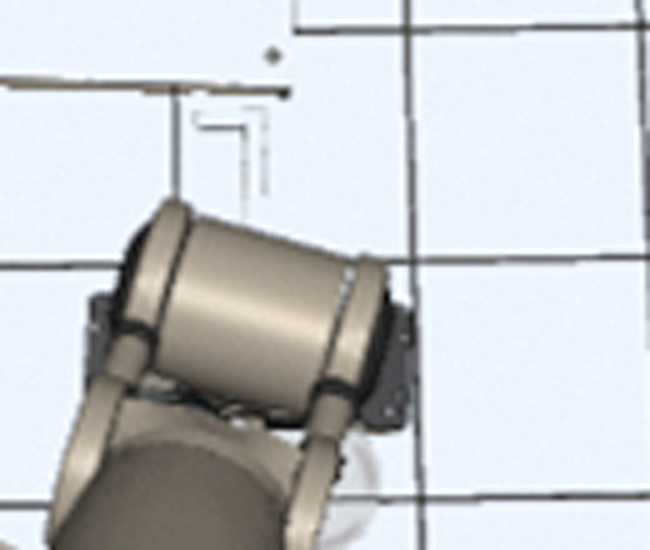

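The wrist view is blocked by the hand. The top crop is clear: the blade's edges are at columns 246 and 267, its end is at row 108, the tooth reaches left to (195,115), and the stand's front right corner is at (290,91).

```bash
python3 - <<'E'
from h import *
U=lambda x,y:(x/5+230-.4,y/5+180-.4)
ex=np.array([.9987,-.0507]);ey=np.array([.0507,.9987])
C=ray("top",U(290,91),40)
L=ray("top",U(2,78),40);print("L",L.round(1),"yaw",np.arctan2(-(L-C)[0],(L-C)[1]))
L2=ray("top",U(290,91),40);B=ray("top",U(296,3),40);print(C.round(1))
for k,(x,y) in dict(tip=(257,108),bl1=(246,150),br1=(267,150),bl2=(245,200),br2=(265,190),tooth=(195,118)).items():
    q=ray("top",U(x,y),13);d=(q-C)[:2];print(k,q.round(1),"rel corner x,y",(d@ex).round(1),(d@ey).round(1))
E
```

```text
L [677.4  84.6  40. ] yaw -0.06129231783975121
[666.3 -97.1  40. ]
tip [661.2 -76.5  13. ] rel corner x,y -6.2 20.3
bl1 [633.9 -69.   13. ] rel corner x,y -33.8 26.4
br1 [633.7 -82.4  13. ] rel corner x,y -33.3 13.0
bl2 [601.5 -67.8  13. ] rel corner x,y -66.1 26.0
br2 [607.8 -80.6  13. ] rel corner x,y -59.2 13.4
tooth [655.3 -36.7  13. ] rel corner x,y -14.1 59.8
```

```bash
python3 -m pendant '[[[0,0.1,-0.07],[0,0,0],-1],[[0,0,-0.06],[0,0,0],-1],[[0.25,-0.014,0],[0,0,0],-1],[[0.25,-0.014,0],[0,0,0],-1],[[0.25,-0.014,0],[0,0,0],-1],[[0.25,-0.014,0],[0,0,0],-1],[[0.25,-0.014,0],[0,0,0],-1],[[0.25,-0.014,0],[0,0,0],-1],[[0.25,-0.014,0],[0,0,0],-1],[[0.25,-0.014,0],[0,0,0],-1]]'
```

```text
time: 7.75
tool_pos: [545.6, -68.7, 45.6]
tcp_rot: [3.141, -0.0, 3.09]
contact_force: [-0.0, -0.2, -0.8]
grip_width: 14.1
finger_force: 30.0
```

```bash
python3 -m pendant '[[[0.3,-0.017,0],[0,0,0],-1],[[0.3,-0.017,0],[0,0,0],-1],[[0.3,-0.017,0],[0,0,0],-1],[[0.3,-0.017,0],[0,0,0],-1],[[0.3,-0.017,0],[0,0,0],-1],[[0.3,-0.017,0],[0,0,0],-1],[[0.3,-0.017,0],[0,0,0],-1],[[0.3,-0.017,0],[0,0,0],-1],[[0.3,-0.017,0],[0,0,0],-1],[[0,0,0],[0,0,0],-1]]'
```

```text
time: 8.58
tool_pos: [627.6, -73.4, 45.7]
tcp_rot: [-3.141, 0.002, 3.09]
contact_force: [-0.5, 0.1, -1.7]
grip_width: 13.8
finger_force: 30.0
```

```bash
python3 -m pendant '[[[0.005,0.08,0],[0,0,0],-1],[[0.005,0.08,0],[0,0,0],-1],[[0.005,0.08,0],[0,0,0],-1],[[0.005,0.08,0],[0,0,0],-1],[[0.005,0.08,0],[0,0,0],-1],[[0.005,0.08,0],[0,0,0],-1],[[0.005,0.08,0],[0,0,0],-1],[[0.005,0.08,0],[0,0,0],-1],[[0.005,0.08,0],[0,0,0],-1],[[0.005,0.08,0],[0,0,0],-1]]'
python3 -m pendant '[[[0.002,0.03,0],[0,0,0],-1],[[0.002,0.03,0],[0,0,0],-1],[[0.002,0.03,0],[0,0,0],-1],[[0.002,0.03,0],[0,0,0],-1],[[0.002,0.03,0],[0,0,0],-1],[[0.002,0.03,0],[0,0,0],-1],[[0.002,0.03,0],[0,0,0],-1],[[0.002,0.03,0],[0,0,0],-1],[[0,0,0],[0,0,0],-1],[[0,0,0],[0,0,0],-1]]'
python3 -c "
from plant import bot
o=bot.get_obs();print(o['contact_force'],o['moment'])"
```

```text
time: 9.42
tool_pos: [627.4, -49.0, 45.8]
tcp_rot: [3.141, 0.0, 3.09]
contact_force: [-0.3, 0.8, -1.8]
grip_width: 13.7
finger_force: 30.0
time: 10.25
tool_pos: [627.8, -42.0, 45.7]
tcp_rot: [3.142, 0.0, 3.091]
contact_force: [-0.3, 0.1, -2.3]
grip_width: 13.7
finger_force: 30.0
[-0.29943799  0.14254822 -2.28758027] [0.03473094 0.08439119 0.03693029]
```

```bash
cat > m.py <<'E'
from plant import bot
o=bot.get_obs();print(o['contact_force'].round(1),o['moment'].round(3),o['tool_pos'].round(1))
E
python3 -m pendant '[[[0.002,0.03,0],[0,0,0],-1],[[0.002,0.03,0],[0,0,0],-1],[[0.002,0.03,0],[0,0,0],-1],[[0.002,0.03,0],[0,0,0],-1],[[0.002,0.03,0],[0,0,0],-1],[[0.002,0.03,0],[0,0,0],-1],[[0.002,0.03,0],[0,0,0],-1],[[0.002,0.03,0],[0,0,0],-1],[[0,0,0],[0,0,0],-1],[[0,0,0],[0,0,0],-1]]' >/dev/null; python3 m.py
```

```text
[ 0.5 -0.8 -1.9] [0.047 0.083 0.011] [628.3 -34.8  45.8]
```

```bash
python3 -m pendant '[[[0.002,0.03,0],[0,0,0],-1],[[0.002,0.03,0],[0,0,0],-1],[[0.002,0.03,0],[0,0,0],-1],[[0.002,0.03,0],[0,0,0],-1],[[0.002,0.03,0],[0,0,0],-1],[[0.002,0.03,0],[0,0,0],-1],[[0,0,0],[0,0,0],-1],[[0,0,0],[0,0,0],-1],[[0,0,0],[0,0,0],-1],[[0,0,0],[0,0,0],-1]]' >/dev/null; python3 m.py
```

```text
[ 0.2 -0.1 -2.1] [ 0.048  0.112 -0.015] [628.7 -29.5  45.8]
```

```bash
python3 -m pendant '[[[0.002,0.03,0],[0,0,0],-1],[[0.002,0.03,0],[0,0,0],-1],[[0.002,0.03,0],[0,0,0],-1],[[0.002,0.03,0],[0,0,0],-1],[[0.002,0.03,0],[0,0,0],-1],[[0.002,0.03,0],[0,0,0],-1],[[0,0,0],[0,0,0],-1],[[0,0,0],[0,0,0],-1],[[0,0,0],[0,0,0],-1],[[0,0,0],[0,0,0],-1]]' >/dev/null; python3 m.py
```

```text
[ 0.3 -0.3 -1.9] [ 0.021  0.079 -0.036] [629.  -24.1  45.8]
```

```bash
python3 -m pendant '[[[0.002,0.03,0],[0,0,0],-1],[[0.002,0.03,0],[0,0,0],-1],[[0.002,0.03,0],[0,0,0],-1],[[0.002,0.03,0],[0,0,0],-1],[[0.002,0.03,0],[0,0,0],-1],[[0.002,0.03,0],[0,0,0],-1],[[0,0,0],[0,0,0],-1],[[0,0,0],[0,0,0],-1],[[0,0,0],[0,0,0],-1],[[0,0,0],[0,0,0],-1]]' >/dev/null; python3 m.py
```

```text
[-0.7  0.2 -1.5] [0.088 0.056 0.008] [629.4 -18.7  45.7]
```

```bash
python3 -m pendant '[[[0.002,0.03,0],[0,0,0],-1],[[0.002,0.03,0],[0,0,0],-1],[[0.002,0.03,0],[0,0,0],-1],[[0.002,0.03,0],[0,0,0],-1],[[0.002,0.03,0],[0,0,0],-1],[[0.002,0.03,0],[0,0,0],-1],[[0,0,0],[0,0,0],-1],[[0,0,0],[0,0,0],-1],[[0,0,0],[0,0,0],-1],[[0,0,0],[0,0,0],-1]]' >/dev/null; python3 m.py
```

```text
[-0.5  0.1 -0.7] [ 0.052  0.083 -0.004] [629.7 -13.3  45.7]
```

```bash
python3 -m pendant '[[[0.002,0.03,0],[0,0,0],-1],[[0.002,0.03,0],[0,0,0],-1],[[0.002,0.03,0],[0,0,0],-1],[[0.002,0.03,0],[0,0,0],-1],[[0.002,0.03,0],[0,0,0],-1],[[0.002,0.03,0],[0,0,0],-1],[[0,0,0],[0,0,0],-1],[[0,0,0],[0,0,0],-1],[[0,0,0],[0,0,0],-1],[[0,0,0],[0,0,0],-1]]' >/dev/null; python3 m.py
```

```text
[-0.7 -0.  -2.3] [ 0.012  0.067 -0.002] [630.1  -7.9  45.8]
```

```bash
python3 -m pendant '[[[0.002,0.03,0],[0,0,0],-1],[[0.002,0.03,0],[0,0,0],-1],[[0.002,0.03,0],[0,0,0],-1],[[0.002,0.03,0],[0,0,0],-1],[[0.002,0.03,0],[0,0,0],-1],[[0.002,0.03,0],[0,0,0],-1],[[0,0,0],[0,0,0],-1],[[0,0,0],[0,0,0],-1],[[0,0,0],[0,0,0],-1],[[0,0,0],[0,0,0],-1]]' >/dev/null; python3 m.py
```

```text
[ 0.3 -0.  -2.3] [0.011 0.15  0.03 ] [630.5  -2.5  45.8]
```

```bash
python3 -m pendant '[[[0.002,0.03,0],[0,0,0],-1],[[0.002,0.03,0],[0,0,0],-1],[[0.002,0.03,0],[0,0,0],-1],[[0.002,0.03,0],[0,0,0],-1],[[0.002,0.03,0],[0,0,0],-1],[[0.002,0.03,0],[0,0,0],-1],[[0,0,0],[0,0,0],-1],[[0,0,0],[0,0,0],-1],[[0,0,0],[0,0,0],-1],[[0,0,0],[0,0,0],-1]]' >/dev/null; python3 m.py
```

```text
[ 0.2  0.2 -1.6] [ 0.026  0.054 -0.028] [630.8   2.9  45.7]
```

```bash
python3 -m pendant '[[[0.002,0.03,0],[0,0,0],-1],[[0.002,0.03,0],[0,0,0],-1],[[0.002,0.03,0],[0,0,0],-1],[[0.002,0.03,0],[0,0,0],-1],[[0.002,0.03,0],[0,0,0],-1],[[0.002,0.03,0],[0,0,0],-1],[[0,0,0],[0,0,0],-1],[[0,0,0],[0,0,0],-1],[[0,0,0],[0,0,0],-1],[[0,0,0],[0,0,0],-1]]' >/dev/null; python3 m.py
```

```text
[-0.8 -0.1 -1.1] [ 0.022  0.093 -0.022] [631.2   8.3  45.7]
```

```bash
python3 -m pendant '[[[0.002,0.03,0],[0,0,0],-1],[[0.002,0.03,0],[0,0,0],-1],[[0.002,0.03,0],[0,0,0],-1],[[0.002,0.03,0],[0,0,0],-1],[[0.002,0.03,0],[0,0,0],-1],[[0.002,0.03,0],[0,0,0],-1],[[0,0,0],[0,0,0],-1],[[0,0,0],[0,0,0],-1],[[0,0,0],[0,0,0],-1],[[0,0,0],[0,0,0],-1]]' >/dev/null; python3 m.py
```

```text
[-0.3  0.6 -2.8] [ 0.067  0.104 -0.038] [631.6  13.7  45.7]
```

```bash
python3 -m pendant '[[[0.002,0.03,0],[0,0,0],-1],[[0.002,0.03,0],[0,0,0],-1],[[0.002,0.03,0],[0,0,0],-1],[[0.002,0.03,0],[0,0,0],-1],[[0.002,0.03,0],[0,0,0],-1],[[0.002,0.03,0],[0,0,0],-1],[[0,0,0],[0,0,0],-1],[[0,0,0],[0,0,0],-1],[[0,0,0],[0,0,0],-1],[[0,0,0],[0,0,0],-1]]' >/dev/null; python3 m.py
```

```text
[-0.2 -1.  -1.8] [ 0.007  0.075 -0.002] [631.9  19.1  45.7]
```

```bash
python3 -m pendant '[[[0.002,0.03,0],[0,0,0],-1],[[0.002,0.03,0],[0,0,0],-1],[[0.002,0.03,0],[0,0,0],-1],[[0.002,0.03,0],[0,0,0],-1],[[0.002,0.03,0],[0,0,0],-1],[[0.002,0.03,0],[0,0,0],-1],[[0,0,0],[0,0,0],-1],[[0,0,0],[0,0,0],-1],[[0,0,0],[0,0,0],-1],[[0,0,0],[0,0,0],-1]]' >/dev/null; python3 m.py
```

```text
[ 0.2 -0.  -1.5] [0.038 0.04  0.023] [632.3  24.5  45.7]
```

```bash
python3 -m pendant '[[[0.002,0.03,0],[0,0,0],-1],[[0.002,0.03,0],[0,0,0],-1],[[0.002,0.03,0],[0,0,0],-1],[[0.002,0.03,0],[0,0,0],-1],[[0.002,0.03,0],[0,0,0],-1],[[0.002,0.03,0],[0,0,0],-1],[[0,0,0],[0,0,0],-1],[[0,0,0],[0,0,0],-1],[[0,0,0],[0,0,0],-1],[[0,0,0],[0,0,0],-1]]' >/dev/null; python3 m.py
```

```text
[-0.4 -0.5 -1.3] [0.094 0.074 0.022] [632.6  29.9  45.7]
```

```bash
python3 -m pendant '[[[0.002,0.03,0],[0,0,0],-1],[[0.002,0.03,0],[0,0,0],-1],[[0.002,0.03,0],[0,0,0],-1],[[0.002,0.03,0],[0,0,0],-1],[[0.002,0.03,0],[0,0,0],-1],[[0.002,0.03,0],[0,0,0],-1],[[0,0,0],[0,0,0],-1],[[0,0,0],[0,0,0],-1],[[0,0,0],[0,0,0],-1],[[0,0,0],[0,0,0],-1]]' >/dev/null; python3 m.py; python3 - <<'E'
from h import *
a=bot.capture("scene");b=cv2.resize(a[120:260,200:360],None,fx=4,fy=4,interpolation=cv2.INTER_CUBIC);cv2.imwrite("pics/s3.png",np.clip(b*1.4,0,255).astype(np.uint8))
E
```

```text
[ 0.2  0.2 -1. ] [ 0.005 -0.     0.017] [633.   35.3  45.7]
```

View pics/s3.png

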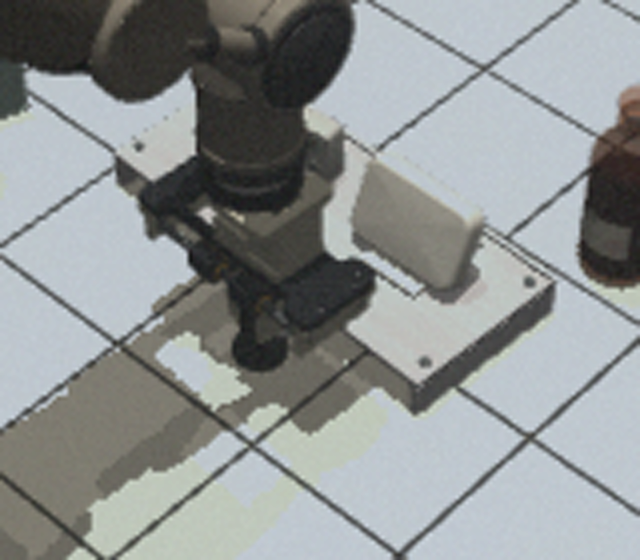

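The scene view shows the hand holding the handle upright just in front of the edge, with the blade in under the board and nothing disturbed. I'll keep sweeping.

```bash
python3 -m pendant '[[[0.002,0.03,0],[0,0,0],-1],[[0.002,0.03,0],[0,0,0],-1],[[0.002,0.03,0],[0,0,0],-1],[[0.002,0.03,0],[0,0,0],-1],[[0.002,0.03,0],[0,0,0],-1],[[0.002,0.03,0],[0,0,0],-1],[[0.002,0.03,0],[0,0,0],-1],[[0,0,0],[0,0,0],-1],[[0,0,0],[0,0,0],-1],[[0,0,0],[0,0,0],-1]]' >/dev/null; python3 m.py
```

```text
[-0.1  0.  -1.1] [-0.02   0.086 -0.036] [633.4  41.6  45.8]
```

```bash
python3 -m pendant '[[[0.002,0.03,0],[0,0,0],-1],[[0.002,0.03,0],[0,0,0],-1],[[0.002,0.03,0],[0,0,0],-1],[[0.002,0.03,0],[0,0,0],-1],[[0.002,0.03,0],[0,0,0],-1],[[0.002,0.03,0],[0,0,0],-1],[[0.002,0.03,0],[0,0,0],-1],[[0,0,0],[0,0,0],-1],[[0,0,0],[0,0,0],-1],[[0,0,0],[0,0,0],-1]]' >/dev/null; python3 m.py
```

```text
[-0.1  0.6 -2.3] [0.046 0.044 0.009] [633.8  47.9  45.7]
```

```bash
python3 -m pendant '[[[0.002,0.03,0],[0,0,0],-1],[[0.002,0.03,0],[0,0,0],-1],[[0.002,0.03,0],[0,0,0],-1],[[0.002,0.03,0],[0,0,0],-1],[[0.002,0.03,0],[0,0,0],-1],[[0.002,0.03,0],[0,0,0],-1],[[0.002,0.03,0],[0,0,0],-1],[[0,0,0],[0,0,0],-1],[[0,0,0],[0,0,0],-1],[[0,0,0],[0,0,0],-1]]' >/dev/null; python3 m.py
```

```text
[ 0.4  0.1 -1.9] [0.04  0.042 0.015] [634.2  54.2  45.7]
```

```bash
python3 -m pendant '[[[0.002,0.03,0],[0,0,0],-1],[[0.002,0.03,0],[0,0,0],-1],[[0.002,0.03,0],[0,0,0],-1],[[0.002,0.03,0],[0,0,0],-1],[[0.002,0.03,0],[0,0,0],-1],[[0.002,0.03,0],[0,0,0],-1],[[0.002,0.03,0],[0,0,0],-1],[[0,0,0],[0,0,0],-1],[[0,0,0],[0,0,0],-1],[[0,0,0],[0,0,0],-1]]' >/dev/null; python3 m.py
```

```text
[ 0.1 -0.2 -1.4] [-0.006  0.051  0.033] [634.7  60.5  45.8]
```

```bash
python3 -m pendant '[[[0.002,0.03,0],[0,0,0],-1],[[0.002,0.03,0],[0,0,0],-1],[[0.002,0.03,0],[0,0,0],-1],[[0.002,0.03,0],[0,0,0],-1],[[0.002,0.03,0],[0,0,0],-1],[[0.002,0.03,0],[0,0,0],-1],[[0.002,0.03,0],[0,0,0],-1],[[0,0,0],[0,0,0],-1],[[0,0,0],[0,0,0],-1],[[0,0,0],[0,0,0],-1]]' ; python3 m.py
```

```text
time: 26.13
tool_pos: [635.1, 66.8, 45.7]
tcp_rot: [3.142, 0.0, 3.09]
contact_force: [0.2, -0.5, -1.7]
grip_width: 14.1
finger_force: 30.0
[ 0.2 -0.5 -1.7] [0.008 0.071 0.043] [635.1  66.8  45.7]
```

```bash
python3 -m pendant '[[[0.002,0.03,0],[0,0,0],-1],[[0.002,0.03,0],[0,0,0],-1],[[0.002,0.03,0],[0,0,0],-1],[[0.002,0.03,0],[0,0,0],-1],[[0.002,0.03,0],[0,0,0],-1],[[0.002,0.03,0],[0,0,0],-1],[[0.002,0.03,0],[0,0,0],-1],[[0.002,0.03,0],[0,0,0],-1],[[0,0,0],[0,0,0],-1],[[0,0,0],[0,0,0],-1]]' >/dev/null; python3 m.py
```

```text
[-0.7 -2.2 -2.2] [-0.369  0.189 -0.376] [635.5  73.8  45.7]
```

```bash
python3 -m pendant '[[[0,-0.05,0],[0,0,0],-1],[[0,-0.05,0],[0,0,0],-1],[[-0.05,0.003,0],[0,0,0],-1],[[-0.1,0.0055,0],[0,0,0],-1],[[-0.1,0.0055,0],[0,0,0],-1],[[-0.1,0.0055,0],[0,0,0],-1],[[-0.1,0.0055,0],[0,0,0],-1],[[-0.1,0.0055,0],[0,0,0],-1],[[-0.1,0.0055,0],[0,0,0],-1],[[-0.1,0.0055,0],[0,0,0],-1]]' ; python3 m.py
```

```text
time: 27.8
tool_pos: [612.7, 72.3, 45.8]
tcp_rot: [3.142, 0.0, 3.09]
contact_force: [-0.1, -0.3, -1.3]
grip_width: 13.9
finger_force: 30.0
[-0.1 -0.3 -1.3] [0.034 0.021 0.063] [612.7  72.3  45.8]
```

Moved freely off the foot. I'll drag on outwards.

```bash
python3 -m pendant '[[[-0.16,0.009,0],[0,0,0],-1],[[-0.16,0.009,0],[0,0,0],-1],[[-0.16,0.009,0],[0,0,0],-1],[[-0.16,0.009,0],[0,0,0],-1],[[-0.16,0.009,0],[0,0,0],-1],[[-0.16,0.009,0],[0,0,0],-1],[[-0.16,0.009,0],[0,0,0],-1],[[-0.16,0.009,0],[0,0,0],-1],[[-0.16,0.009,0],[0,0,0],-1],[[-0.16,0.009,0],[0,0,0],-1]]' ; python3 m.py
```

```text
time: 28.63
tool_pos: [564.6, 75.0, 45.8]
tcp_rot: [3.141, 0.0, 3.09]
contact_force: [0.7, 0.5, -1.5]
grip_width: 13.6
finger_force: 30.0
[ 0.7  0.5 -1.5] [-0.01   0.08  -0.014] [564.6  75.   45.8]
```

```bash
python3 -m pendant '[[[-0.16,0.009,0],[0,0,0],-1],[[-0.16,0.009,0],[0,0,0],-1],[[-0.16,0.009,0],[0,0,0],-1],[[-0.16,0.009,0],[0,0,0],-1],[[-0.16,0.009,0],[0,0,0],-1],[[-0.16,0.009,0],[0,0,0],-1],[[-0.16,0.009,0],[0,0,0],-1],[[-0.16,0.009,0],[0,0,0],-1],[[-0.16,0.009,0],[0,0,0],-1],[[-0.16,0.009,0],[0,0,0],-1]]' ; python3 m.py
```

```text
time: 29.47
tool_pos: [516.6, 77.7, 45.8]
tcp_rot: [3.141, 0.0, 3.09]
contact_force: [0.2, -0.7, -2.7]
grip_width: 13.8
finger_force: 30.0
[ 0.2 -0.7 -2.7] [0.009 0.004 0.012] [516.6  77.7  45.8]
```

```bash
python3 -m pendant '[[[-0.16,0.009,0],[0,0,0],-1],[[-0.16,0.009,0],[0,0,0],-1],[[-0.16,0.009,0],[0,0,0],-1],[[-0.16,0.009,0],[0,0,0],-1],[[-0.16,0.009,0],[0,0,0],-1],[[-0.16,0.009,0],[0,0,0],-1],[[-0.1,0.005,0],[0,0,0],-1],[[-0.05,0,0],[0,0,0],-1],[[-0.03,0,0],[0,0,0],-1],[[0,0,0],[0,0,0],-1]]' ; python3 - <<'E'
from h import *
a=bot.capture("top");cv2.imwrite("pics/top4.png",a)
b=cv2.resize(a[170:260,200:310],None,fx=6,fy=6,interpolation=cv2.INTER_CUBIC);cv2.imwrite("pics/crop4.png",np.clip(b*1.3,0,255).astype(np.uint8))
E
```

```text
time: 30.3
tool_pos: [482.8, 79.4, 45.8]
tcp_rot: [3.142, -0.0, 3.09]
contact_force: [-0.6, 0.4, -1.0]
grip_width: 13.7
finger_force: 30.0
```

View pics/crop4.png

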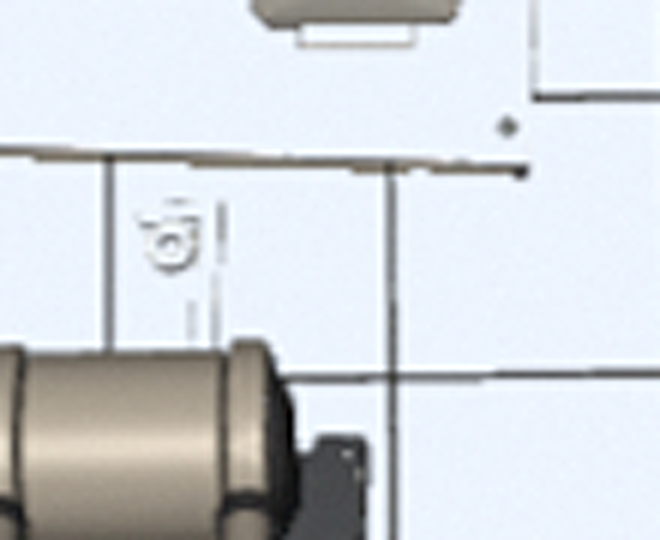

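The collar shows as a ring at crop pixel (172,245), seated in the hook and well clear of the front edge. Next I'll set the probe down, release it and rise.

```bash
python3 -m pendant '[[[0,0,-0.03],[0,0,0],-1],[[0,0,-0.03],[0,0,0],-1],[[0,0,-0.02],[0,0,0],-1],[[0,0,0],[0,0,0],-1],[[0,0,0],[0,0,0],-1],[[0,0,0],[0,0,0],1],[[0,0,0],[0,0,0],1],[[0,0,0],[0,0,0],1],[[0,0,0],[0,0,0],1],[[0,0,0],[0,0,0],1]]'
python3 -m pendant '[[[0,0,0],[0,0,0],1],[[0,0,0],[0,0,0],1],[[0,0,0],[0,0,0],1],[[0,0,0],[0,0,0],1],[[0,0,0.5],[0,0,0],1],[[0,0,0.8],[0,0,0],1],[[0,0,0.8],[0,0,0],1],[[0,0,0.8],[0,0,0],1],[[0,0,0.8],[0,0,0],1],[[0,0,0.8],[0,0,0],1]]'
python3 -m pendant '[[[-0.2,0,0.8],[0,0,0],1],[[-0.3,0,0.5],[0,0,0],1],[[-0.3,0,0],[0,0,0],1],[[-0.3,0,0],[0,0,0],1],[[-0.3,0,0],[0,0,0],1],[[-0.3,0,0],[0,0,0],1],[[0,0,0],[0,0,0],1],[[0,0,0],[0,0,0],1],[[0,0,0],[0,0,0],1],[[0,0,0],[0,0,0],1]]'
python3 - <<'E'
from h import *
a=bot.capture("top");b=cv2.resize(a[170:290,200:330],None,fx=5,fy=5,interpolation=cv2.INTER_CUBIC);cv2.imwrite("pics/crop5.png",np.clip(b*1.3,0,255).astype(np.uint8))
s=bot.capture("scene");b=cv2.resize(s[110:310,150:350],None,fx=3,fy=3,interpolation=cv2.INTER_CUBIC);cv2.imwrite("pics/s5.png",np.clip(b*1.4,0,255).astype(np.uint8))
U=lambda x,y:(x/6+200-.4,y/6+170-.4)
ex=np.array([.9985,-.055]);E=ray("top",U(172,156),40)
for k,q in dict(collar=ray("top",U(172,245),14),tip=ray("top",U(205,204),10)).items():print(k,q.round(1),((q-E)[:2]@ex).round(1))
E
```

```text
time: 31.18
tool_pos: [482.9, 79.4, 43.3]
tcp_rot: [3.141, 0.0, 3.09]
contact_force: [0.1, -0.2, 0.5]
grip_width: 42.9
finger_force: 0.0
time: 32.02
tool_pos: [482.6, 79.4, 179.6]
tcp_rot: [3.142, -0.0, 3.09]
contact_force: [0.9, -0.4, 0.0]
grip_width: 91.9
finger_force: 0.0
time: 32.85
tool_pos: [432.2, 79.4, 217.1]
tcp_rot: [3.141, -0.0, 3.09]
contact_force: [0.0, -0.3, 0.5]
grip_width: 91.5
finger_force: 0.0
collar [633.5  92.3  14. ] -42.8
tip [656.2  75.   10. ] -19.1
```

View pics/s5.png

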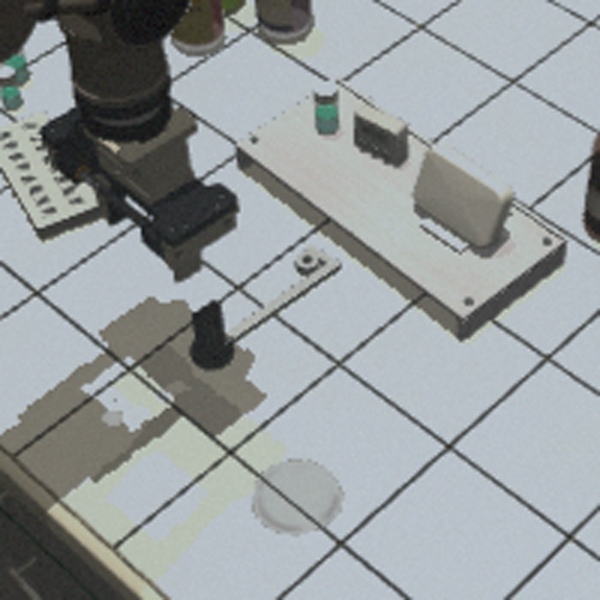

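The scene view shows the probe flat on the bench and released (handle at (210,335), tip at (335,265)). The collar is in its hook at (309,262), clear of the stand, and everything else is in place.

```bash
python3 -c "
from plant import bot
print(bot.close_job())"
```

```text
the job is handed in; nothing more can be done
None
```

The job is handed in, with no verdict returned: by the camera measurements, the collar's centre lies about 43 mm in front of the stand, and the probe is released and flat on the bench with its tip about 19 mm clear of the front edge.

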